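# Seat the bath probe, then hold the sprung cover just below its balance point

### The job

Take the orange-headed probe out of its dark grey stand and slide it fully home into the well in the blue side deck of the water bath, and let go of it. Then lift the bath's cream cover by its blue bar until its pointer is clearly past the orange balance mark, without letting it swing away to its stop, bring it back and hold it still just below balance with the pointer in the green band, so that a colleague can look inside. Finish while still holding the cover there; leave the other things on the bench where they are.

Things in the scene. Friction and masses are not known exactly. Their poses are not given: they have to be found in the camera images.
- bath: Water bath fixed to the bench, 180 mm deep (x), 300 mm wide (y), 120 mm high. Origin: centre of its underside; x points to its back, y to the left of someone facing its front (the robot side), z up. A grey open tank with the cream cover fills y from -150 to 70 mm; a solid blue side deck, top at z = 120 mm, fills y from 70 to 150 mm.
- well_mouth (a point): Centre of the mouth of the probe well, flush with the top of the blue side deck (bath x 0, y 110 mm, z 120 mm); axes as the bath's. Round hole 18 mm across, 76 mm deep, with a 3 mm chamfer at the mouth. Flat deck all round (40 mm to either side in y, 90 mm in x; the cover begins about 40 mm towards -y).
- probe: Loose probe, about 0.09 kg, upright: steel shaft 16 mm in diameter reaching 70 mm below its origin, above it an orange round head 26 mm in diameter and 40 mm high to grip. Origin: on the axis at the shoulder, the underside of the head; z runs up the axis. It starts hanging by the shoulder in a hole of the dark grey stand, and is home in the well when the shoulder rests on the deck.
- stand: Dark grey block fixed to the bench, 70 x 70 mm, 80 mm high, with an 18 mm hole down the middle where the probe starts, so that the probe's shoulder is 80 mm above the bench. Origin: centre of its underside, z up. It may be on the robot's left or right.
- cover (a joint): Hinge angle of the cream cover, rad: 0 shut and level, grows as its front rises, stop at 1.65. Cover 0.95 kg, sprung: balance point at 0.95 (54 degrees); below it falls shut, above it swings open; about 1 N at the bar moves it. Fixed quadrant on its -y side: orange ball at balance, green band from 0.73 to 0.89, read by the red pointer on the cover's edge.
- cover_bar (a point): Middle of the cover's blue handle bar: round, 14 mm in diameter, 130 mm long, parallel to the bath's y axis, brackets only at its two ends (118 mm free between). It lies 210 mm from the hinge line in the plane of the cover, 35 mm clear of the cover's front edge, its axis 127 mm above the bench when shut. The axes turn with the cover; x points from the bar to the hinge, y along the bar.
- cover_hinge (a point): Point on the cover's hinge line level with the middle of the bar; the line is parallel to the bath's y axis, 80 mm behind the bath's centre and 127 mm above the bench. Axes as the bath's; fixed.
- beaker: Bystander: glass beaker, 68 mm across, 85 mm high, origin at the centre of its underside.
- amber_bottle: Bystander: amber reagent bottle, 66 mm across, 160 mm high, origin at the centre of its underside.
- white_jar: Bystander: white jar with a blue cap, 70 mm across, 100 mm high, origin at the centre of its underside.
- notebook: Bystander: closed notebook, 150 x 210 x 14 mm, origin at the centre of its underside.
- spatula: Bystander: lab spatula lying flat, 200 mm long, handle to its -x.
- weight: Bystander: brass weight, 36 mm across, 45 mm high, origin at the centre of its underside.

How it is judged:
By the outcome, as a careful person would: the job done as asked, in the order asked, and still so for the second after the job is handed in, while the arm keeps its last pose, push and grip.
It also fails if it takes over 72 s, if anything falls off the work surface, if the arm or the gripper's body presses on something with over 40 N, if the wrist force passes 120 N, or if a joint passes its speed limit or range.

### The arm

A 6-joint arm with a two-finger parallel gripper is mounted at the origin on the work surface. World frame = base frame: x ahead of the robot, y to its left, z up, the work surface at z = 0. Lengths are in mm, angles in degrees, forces in N, time in s.
With the tool pointing down it reaches from about 375 to 975 mm from the base axis. Payload 3.8 kg.
Tool frame: the origin (TCP) lies at the very end of the fingers, on their centre line; the grasp point (between the pads) lies 19 mm behind it (arm.tcp_to_grasp is the distance from the TCP to the grasp point, in mm); z points along the fingers, y is the line along which they close (so a half turn about z gives the same grasp; the last joint's range is limited). The gripper opens to 88 mm and grips with 3 to 60 N. Pads are 18 mm wide; open, the fingers measure 123 mm over their backs; the gripper's body (75 mm by 187 mm) begins 45 mm behind the grasp point.
Start: joints at [-79.406, 15.12, 91.902, -0, 72.978, -2.114], TCP at [148.485, -658.46, 238.706] pointing down, gripper open.
Joint ranges: [-150.88, 150.88], [-54.13, 125.18], [17.81, 147.31], [-75.09, 255.09], [0, 152.58], [-146.25, 146.25]. Speed limits (degrees/s): [147.25, 147.25, 180, 180, 180, 180].

### API

Orientations are given as a 3x3 rotation matrix whose columns are the frame's x, y, z axes.
In Python, from station import readout, optics, job_done, arm gives the robot as it stands.
- The arm moves only by the shell command python3 -m jog 'ROWS' [OPENING] [FORCE]. ROWS is JSON, a list of rows, each a list of 2 entries, a list of its own where there are three numbers: the shift along the world's x, y, z in cm, then the turn, a rotation vector about the world's x, y, z in degrees. A call has 1 to 12 rows; each row shifts and turns the commanded pose from where the row before left it; what a row does not reach is not made up. A row lasts 1/10 s, in which the tool goes at most 50 mm and 8.59 degrees, less where a joint would pass 70% of its speed; a pose out of reach is approached as far as the arm can. A call with a gripper value outside its range is refused whole. OPENING is the closure in counts, from 0 (fully open) to 255 (shut), set as the call begins (- or left out, the last holds). The fingers move at their own pace and stop on an object; FORCE is the grip in N (left out, the last holds). Time passes only in rows, so rows that do not move let the fingers close. It gives the time, the measured TCP pose, the force, the opening and the grip force at its end, in the units of the state.
- readout.get_obs(): the state, without advancing time (a new reading comes with each control period).
- optics.grab_frame(name): name is "side" or "top"; returns (picture, depth): 384x512x3 uint8, blue, green, red; 384x512 float32, mm along the optical axis (not along the pixel's ray), 0 where there is no reading.
- optics.camera_info(name): a dict with "fov_y" (degrees; the focal length in pixels is half the picture's height over the tangent of half this angle, whatever the lens; pixels are square), "cx", "cy" (the principal point, pixels), "world_from_camera" (4x4, takes a point from camera to world coordinates). Camera axes: x right, y down, z forward; pixel columns grow to the right and rows downward; lengths in mm; the calibration is good to about 2 mm. A picture is of the moment at which its call begins. camera_info takes no time and is no camera call.
- job_done(): hands the job in; it is judged then, once.
The state is a dict: "time_s": time; "qpos": joint angles; "dq": joint speeds; "effort": joint torques, N m; "ee_pos": TCP position; "tool_rot": TCP orientation; "wrist_force": force on the tool from outside, world axes, zero at the start; "torque": the same for the moment, N m; "finger_gap": finger opening in mm; "gripper_force": force on a finger pad.
Only numpy, scipy, OpenCV 4.12 (cv2) and the standard library are available. Lean on these libraries where they do the work, as an engineer would, in place of code of your own. Each camera call takes 0.05 s, during which the arm holds its last target. There are 200 camera calls.

## Working session

There is one attempt and no reset: what is moved stays moved. The work goes in short steps, Python scripts to look and compute and a shell command to move; the robot and the scene stay as the last step left them, time stands still between calls to the robot, and variables do not carry over. Pictures are saved under pics/ and viewed, at most 10 in all, crops included, and the job is handed in when it is done.

```bash
ls; mkdir -p pics; python3 - <<'E'
from station import readout, optics, arm
import cv2,numpy as np
for n in("top","side"):
    p,d=optics.grab_frame(n); cv2.imwrite(f"pics/{n}0.png",p); np.save(f"pics/{n}0.npy",d)
    i=optics.camera_info(n); print(n,i["fov_y"],i["cx"],i["cy"],np.round(i["world_from_camera"],3).tolist(), [k for k in i])
o=readout.get_obs(); print({k:np.round(v,2).tolist() for k,v in o.items()})
print([a for a in dir(arm) if a[0]!='_'])
E
```

```text
pics
top 55.786376528379854 259.95728005133566 189.94717470379211 [[0.017, -0.982, 0.188, 283.492], [-1.0, -0.021, -0.02, 25.482], [0.024, -0.187, -0.982, 1267.698], [0.0, 0.0, 0.0, 1.0]] ['fov_y', 'cx', 'cy', 'world_from_camera']
side 52.83941874253654 259.05405197281635 192.176692606544 [[-0.949, -0.188, 0.252, 228.699], [-0.314, 0.597, -0.738, 788.708], [-0.012, -0.78, -0.626, 770.689], [0.0, 0.0, 0.0, 1.0]] ['fov_y', 'cx', 'cy', 'world_from_camera']
{'time_s': 0.1, 'qpos': [-79.41, 15.16, 91.97, -0.0, 72.98, -2.11], 'dq': [0.0, -0.04, -0.17, -0.0, 0.06, -0.01], 'effort': [0.0, -50.36, -35.81, 0.07, 0.02, -0.0], 'ee_pos': [148.35, -657.84, 237.52], 'tool_rot': [[0.98, 0.22, -0.0], [0.22, -0.98, 0.0], [0.0, -0.0, -1.0]], 'wrist_force': [-0.43, 0.1, -0.05], 'torque': [-0.0, -0.0, 0.0], 'gripper_force': 0.0, 'finger_gap': 88.57}
['PlanningError', 'tcp_to_grasp']
```

View pics/top0.png

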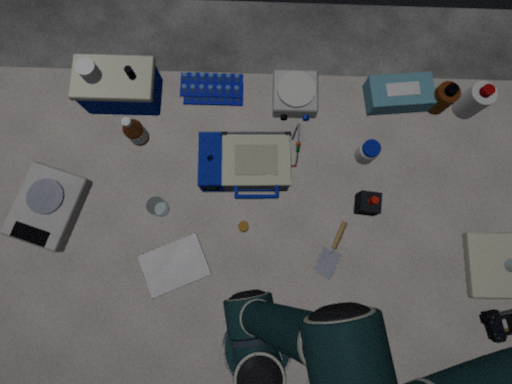

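View pics/side0.png

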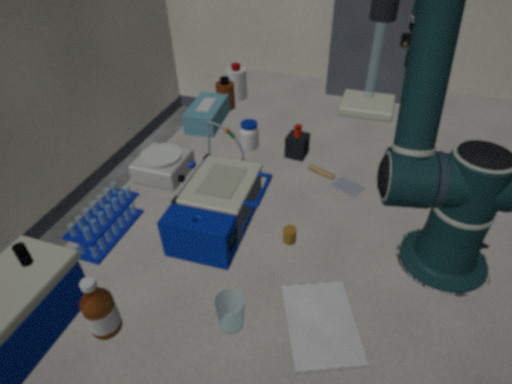

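Top view: bath centred near (245,160), with the deck on the left and the well hole at (210,157). The bar runs (236,194)–(278,196), and the stand with the probe is near (370,202). The side view shows the same layout, with the stand clear of its neighbours.

```bash
cat > h.py <<'E'
import cv2,numpy as np
from station import optics,readout
def grab(n,save=None):
    p,d=optics.grab_frame(n)
    if save: cv2.imwrite(f"pics/{save}.png",p)
    return p,d
def ray(n,uv):
    i=optics.camera_info(n);f=192/np.tan(np.radians(i["fov_y"]/2));T=np.array(i["world_from_camera"])
    uv=np.atleast_2d(uv).astype(float)
    r=np.c_[(uv[:,0]-i["cx"])/f,(uv[:,1]-i["cy"])/f,np.ones(len(uv))]
    return T[:3,3],r@T[:3,:3].T
def plane(n,uv,z):
    o,r=ray(n,uv);return o+r*((z-o[2])/r[:,2])[:,None]
def depthpts(n,m,d):
    v,u=np.nonzero(m&(d>0));o,r=ray(n,np.c_[u,v]);return o+r*d[v,u][:,None]
def project(n,P):
    i=optics.camera_info(n);f=192/np.tan(np.radians(i["fov_y"]/2));T=np.linalg.inv(np.array(i["world_from_camera"]))
    P=np.atleast_2d(P)@T[:3,:3].T+T[:3,3];return np.c_[P[:,0]/P[:,2]*f+i["cx"],P[:,1]/P[:,2]*f+i["cy"]]
def hsv(p,lo,hi,box):
    m=cv2.inRange(cv2.cvtColor(p,cv2.COLOR_BGR2HSV),lo,hi)>0
    b=np.zeros_like(m);x0,y0,x1,y1=box;b[y0:y1,x0:x1]=1;return m&b
E
python3 - <<'E'
from h import *
p=cv2.imread("pics/top0.png");d=np.load("pics/top0.npy")
m=hsv(p,(0,150,90),(14,255,255),(350,185,390,220))
P=depthpts("top",m,d);print("probe px",m.sum(),np.percentile(P[:,2],[5,50,95]))
t=P[P[:,2]>114];print("probe top",t.mean(0),np.ptp(t,axis=0))
p2=cv2.imread("pics/side0.png");d2=np.load("pics/side0.npy")
m=hsv(p2,(0,150,80),(14,255,255),(285,118,310,140));P=depthpts("side",m,d2);print("side probe",m.sum(),P.max(0),P.min(0),P[P[:,2]>116].mean(0))
# stand top from depth
b=np.zeros(d.shape,bool);b[185:220,350:390]=1;P=depthpts("top",b,d);s=P[(abs(P[:,2]-80)<6)];
print("stand",cv2.minAreaRect(s[:,:2].astype(np.float32)))
# deck
m=hsv(p,(100,150,50),(125,255,255),(190,120,300,205));P=depthpts("top",m,d)
k=P[(abs(P[:,2]-120)<5)&(P[:,1]>np.median(P[:,1]))]
mm=m.copy();mm[:,230:]=0;
P=depthpts("top",mm,d);k=P[abs(P[:,2]-120)<5];print("deck",len(k),cv2.minAreaRect(k[:,:2].astype(np.float32)),np.median(k[:,2]))
bar=m.copy();bar[:,:232]=0;bar[:190]=0;P=depthpts("top",bar,d);P=P[P[:,2]>118];print("bar",len(P),P.mean(0),np.percentile(P[:,2],[5,50,95]),cv2.minAreaRect(P[:,:2].astype(np.float32)))
# well: dark pixels in deck
g=cv2.cvtColor(p,cv2.COLOR_BGR2GRAY)
print(g[150:166,202:220])
c=np.vstack([cv2.resize(p[115:210,190:305],None,fx=5,fy=5,interpolation=cv2.INTER_CUBIC)]);cv2.imwrite("pics/c1.png",c)
E
```

```text
probe px 44 [116.60773511 120.27317148 123.09295766]
probe top [ 480.24414328 -368.81861126  120.4291847 ] [20.20281813 22.59011361 10.20992251]
side probe 67 [ 501.20845094 -353.60362902  120.28766075] [ 468.58019572 -406.89020928   75.08965856] [ 478.59337257 -362.35848882  118.02916839]
stand ((481.2357177734375, -367.7146911621094), (71.1552734375, 71.38782501220703), 83.9288558959961)
deck 1107 ((606.3746948242188, 168.4825439453125), (177.203857421875, 72.86160278320312), 1.27549409866333) 120.34098553147487
bar 156 [482.69180905  15.66641679 133.00004419] [129.21554311 132.91705358 137.07530126] ((488.2846984863281, 16.082015991210938), (23.866064071655273, 137.1345977783203), 0.9766018986701965)
[[49 48 52 50 53 54 55 47 48 53 52 48 54 55 48 49 46 46]
 [46 55 50 48 50 52 51 48 51 50 52 48 52 51 48 51 51 50]
 [49 51 51 51 50 51 50 50 50 51 53 52 52 49 52 53 50 51]
 [46 51 53 52 46 50 53 54 48 50 52 51 52 52 52 49 52 53]
 [51 55 52 52 52 53 49 47 43 39 49 49 55 47 49 54 47 51]
 [51 47 48 48 53 50 31 30 31 31 38 51 49 44 47 50 48 49]
 [53 54 50 49 49 38 19 22 24 22 30 41 51 53 54 49 53 51]
 [48 54 53 49 47 33 17 23 22 14 23 45 50 52 52 49 48 50]
 [52 51 51 52 45 22 17 12 21 22 21 38 44 50 49 48 50 51]
 [50 46 46 50 52 42 18 24 23 27 32 41 49 51 51 54 50 45]
 [51 47 51 52 51 48 32 29 28 30 46 48 52 52 53 49 48 49]
 [50 50 49 48 48 47 42 47 41 51 43 53 49 51 51 52 52 55]
 [51 50 52 52 49 53 51 48 49 49 52 56 48 56 54 54 48 48]
 [48 50 48 49 49 49 52 50 48 53 54 48 49 49 50 49 52 52]
 [49 52 50 51 54 49 54 49 50 54 50 49 50 48 53 53 45 56]
 [51 55 48 56 53 52 50 56 49 52 50 48 54 52 43 51 53 50]]
```

View pics/c1.png

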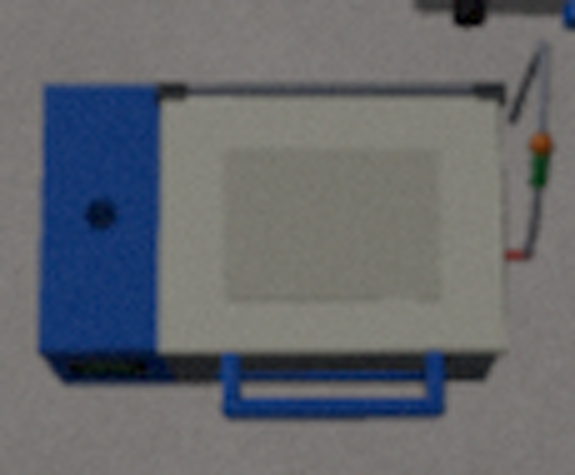

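The crop shows the well hole centre at about crop (100,214), which is image (210,157.8). The quadrant sits on the -y side, with the orange ball at image (298,144), the green band below it and the red pointer at (293,166).

```bash
python3 - <<'E'
from h import *
p=cv2.imread("pics/top0.png");d=np.load("pics/top0.npy")
g=cv2.GaussianBlur(cv2.cvtColor(p,cv2.COLOR_BGR2GRAY),(0,0),.7).astype(float)
def cen(g,box):
    x0,y0,x1,y1=box;w=np.clip(44-g[y0:y1,x0:x1],0,None);v,u=np.mgrid[y0:y1,x0:x1];return (w*u).sum()/w.sum(),(w*v).sum()/w.sum()
uv=cen(g,(204,151,217,164));print("well",uv,plane("top",uv,120)) 
# deck edges
m=hsv(p,(100,150,40),(125,255,255),(190,120,224,205))
c=max(cv2.findContours(m.astype(np.uint8),0,1)[0],key=cv2.contourArea)
L=[(v,np.nonzero(m[v])[0].min()) for v in range(136,182)];A=np.array(L)
P=plane("top",A[:,::-1],120);s=np.polyfit(P[:,0],P[:,1],1);print("left edge yaw",np.degrees(np.arctan(s[0])),"y at x=608",np.polyval(s,608))
b=hsv(p,(100,150,50),(125,255,255),(246,190,272,204))
A=np.array([(u,np.nonzero(b[:,u])[0].mean()) for u in range(246,272) if b[:,u].any()]);P=plane("top",A,129);s=np.polyfit(P[:,1],P[:,0],1);print("bar yaw",np.degrees(-np.arctan(s[0])),"x at y=16",np.polyval(s,16))
q=np.zeros(d.shape,bool);q[120:172,291:303]=1
P=depthpts("top",q,d);P=P[P[:,2]>20];print("quadrant",P.max(0),P.min(0), np.percentile(P[:,2],95))
# side view: well and bar
p2=cv2.imread("pics/side0.png")
i=project("side",[[608,168,120],[482,16,127],[480,-368,120],[610,-85,250]]);print(i)
m=hsv(p2,(0,150,60),(14,255,255),(285,118,310,140));v,u=np.nonzero(m);t=v<v.min()+5;print("side probe rows",v.min(),v.max(),u.min(),u.max(),plane("side",[[u[t].mean(),v.min()+2.5]],120))
E
```

```text
well (np.float64(209.7140287769784), np.float64(157.50179856115108)) [[607.07930509 167.93735445 120.        ]]
left edge yaw 1.5538765955824327 y at x=608 203.4768220753652
bar yaw 1.2063085886371132 x at y=16 485.91114998669303
quadrant [694.75167835 -97.1455038  242.20085899] [ 582.03981222 -111.80592675   73.32734946] 238.29320304252093
[[195.81065966 218.38872363]
 [262.7937923  189.44122209]
 [297.79373983 124.80677496]
 [229.65881896 124.19956826]]
side probe rows 125 137 294 301 [[ 476.13149717 -349.71305039  120.        ]]
```

```bash
python3 -m jog '[[[2.77,2.42,-0.3],[0,0,6.54]],[[2.77,2.42,-0.3],[0,0,6.54]],[[2.77,2.42,-0.3],[0,0,6.54]],[[2.77,2.42,-0.3],[0,0,6.54]],[[2.77,2.42,-0.3],[0,0,6.54]],[[2.77,2.42,-0.3],[0,0,6.54]],[[2.77,2.42,-0.3],[0,0,6.54]],[[2.77,2.42,-0.3],[0,0,6.54]],[[2.77,2.42,-0.3],[0,0,6.54]],[[2.77,2.42,-0.3],[0,0,6.54]],[[2.77,2.42,-0.3],[0,0,6.54]],[[2.77,2.42,-0.3],[0,0,6.54]]]' 0 25; python3 -m jog '[[[0,0,0],[0,0,0]],[[0,0,0],[0,0,0]]]'
```

```text
time_s: 1.3
ee_pos: [481.6, -366.7, 202.1]
tool_rot: [[-0.025, 1.0, -0.001], [1.0, 0.025, 0.001], [0.001, -0.001, -1.0]]
wrist_force: [0.1, 0.2, 0.4]
finger_gap: 87.9
gripper_force: 0.0
time_s: 1.5
ee_pos: [480.9, -367.4, 202.1]
tool_rot: [[-0.022, 1.0, -0.001], [1.0, 0.022, 0.0], [0.0, -0.001, -1.0]]
wrist_force: [0.1, -1.0, -1.0]
finger_gap: 88.2
gripper_force: 0.0
```

```bash
python3 -m jog '[[[0,0,-2.4],[0,0,0]],[[0,0,-2.4],[0,0,0]],[[0,0,-2.4],[0,0,0]],[[0,0,-2.4],[0,0,0]],[[0,0,-2.0],[0,0,0]],[[0,0,0],[0,0,0]]]'; python3 -m jog '[[[0,0,0],[0,0,0]],[[0,0,0],[0,0,0]],[[0,0,0],[0,0,0]],[[0,0,0],[0,0,0]],[[0,0,0],[0,0,0]],[[0,0,0],[0,0,0]],[[0,0,0],[0,0,0]],[[0,0,0],[0,0,0]]]' 255 25
```

```text
time_s: 2.1
ee_pos: [477.4, -367.4, 83.2]
tool_rot: [[-0.018, 1.0, -0.006], [1.0, 0.018, 0.004], [0.004, -0.006, -1.0]]
wrist_force: [-0.9, 0.3, 0.2]
finger_gap: 88.1
gripper_force: 0.0
time_s: 2.9
ee_pos: [480.9, -368.0, 86.7]
tool_rot: [[-0.021, 1.0, 0.0], [1.0, 0.021, 0.0], [0.0, 0.0, -1.0]]
wrist_force: [1.8, -0.7, 0.1]
finger_gap: 26.0
gripper_force: 0.5
```

```bash
python3 -m jog '[[[0,0,0],[0,0,0]],[[0,0,0],[0,0,0]],[[0,0,0],[0,0,0]]]';  python3 -m jog '[[[0,0,1],[0,0,0]],[[0,0,2],[0,0,0]],[[0,0,2.5],[0,0,0]],[[0,0,2.5],[0,0,0]],[[0,0,2.5],[0,0,0]],[[0,0,2.5],[0,0,0]],[[0,0,2.5],[0,0,0]],[[0,0,2.5],[0,0,0]],[[0,0,2.5],[0,0,0]],[[0,0,2.5],[0,0,0]],[[0,0,1],[0,0,0]]]'
```

```text
time_s: 3.2
ee_pos: [480.9, -368.0, 86.7]
tool_rot: [[-0.021, 1.0, 0.0], [1.0, 0.021, 0.0], [0.0, 0.0, -1.0]]
wrist_force: [1.0, 1.5, -0.0]
finger_gap: 25.1
gripper_force: 25.0
time_s: 4.3
ee_pos: [481.5, -368.7, 330.5]
tool_rot: [[-0.021, 1.0, 0.004], [1.0, 0.021, -0.003], [-0.003, 0.003, -1.0]]
wrist_force: [0.2, -0.6, -0.9]
finger_gap: 25.2
gripper_force: 25.0
```

```bash
python3 -m jog '[[[0.5,2,0],[0,0,0]],[[0.9,3.5,0],[0,0,0]],[[0.9,3.8,0],[0,0,0]],[[0.9,3.8,0],[0,0,0]],[[0.9,3.8,0],[0,0,0]],[[0.9,3.8,0],[0,0,0]],[[0.9,3.8,0],[0,0,0]],[[0.9,3.8,0],[0,0,0]],[[0.9,3.8,0],[0,0,0]],[[0.9,3.8,0],[0,0,0]]]';python3 -m jog '[[[0.9,3.8,0],[0,0,0]],[[0.9,3.8,0],[0,0,0]],[[0.9,3.8,0],[0,0,0]],[[0.9,3.8,0],[0,0,0]],[[0.5,2.5,0],[0,0,0]],[[0,0,-2],[0,0,0]],[[0,0,-2.5],[0,0,0]],[[0,0,-2.5],[0,0,0]],[[0,0,-2],[0,0,0]],[[0,0,0],[0,0,0]],[[0,0,0],[0,0,0]],[[0,0,0],[0,0,0]]]'
python3 - <<'E'
from h import *
a,_=grab("top","t1");b,_=grab("side","s1")
print(readout.get_obs()["ee_pos"])
e=readout.get_obs()["ee_pos"]
print(project("top",[e,[607,168,120]]),project("side",[e,e-[0,0,75],[607,168,120]]))
cv2.imwrite("pics/c2.png",cv2.hconcat([cv2.resize(a[110:210,160:260],(400,400),interpolation=2),cv2.resize(b[140:240,145:245],(400,400),interpolation=2)]))
E
```

```text
time_s: 5.3
ee_pos: [566.5, -7.5, 326.1]
tool_rot: [[-0.021, 1.0, -0.001], [1.0, 0.021, -0.0], [-0.0, -0.001, -1.0]]
wrist_force: [1.2, -0.2, -1.2]
finger_gap: 25.1
gripper_force: 25.0
time_s: 6.5
ee_pos: [608.7, 168.1, 238.3]
tool_rot: [[-0.021, 1.0, 0.002], [1.0, 0.021, 0.0], [0.0, 0.002, -1.0]]
wrist_force: [0.6, -0.3, -0.0]
finger_gap: 25.3
gripper_force: 25.0
[608.84281763 168.11250804 238.61992723]
[[205.15732595 145.85164114]
 [209.69376646 157.52479721]] [[189.55539552 180.24243578]
 [193.41305281 205.04040007]
 [196.17586513 218.47131274]]
```

View pics/c2.png

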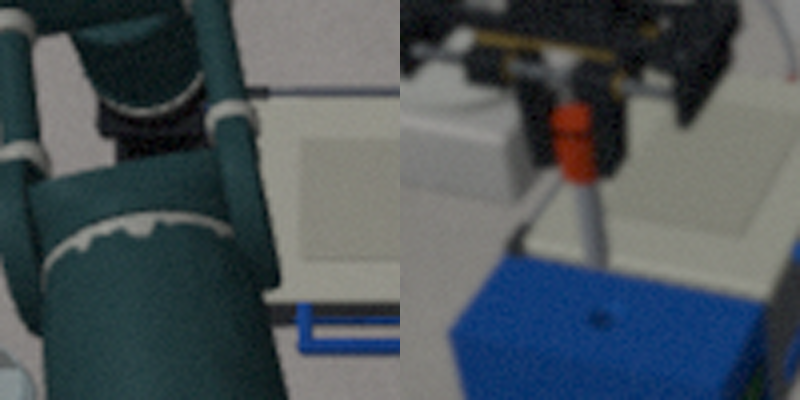

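The side crop on the right shows the probe held upright, with its shaft end near image (194.5,206) just above the deck and the well at about (195.5,219.8). The arm hides the well in the top view, so I'll measure the side view more precisely.

```bash
python3 - <<'E'
from h import *
from scipy.optimize import least_squares
W=[];H=[];S=[]
for k in range(6):
    b,_=grab("side");g=cv2.cvtColor(b,cv2.COLOR_BGR2GRAY).astype(float)
    m=hsv(b,(0,170,70),(14,255,255),(180,160,205,190));v,u=np.nonzero(m)
    H.append([(np.r_[np.nonzero(m[r])[0].min(),np.nonzero(m[r])[0].max()].mean()) for r in range(168,184)])
    hs=cv2.cvtColor(b,cv2.COLOR_BGR2HSV)
    sm=(hs[...,1]<90)&(g>60)
    if k==0:
        print(g[188:208:4,184:204].astype(int));print(hs[188:208:4,184:204,1]);print(g[214:226,188:204].astype(int))
    x0,y0,x1,y1=189,214,203,226
    bg=np.median(g[y0:y1,x0:x1]);w=np.clip(bg-6-g[y0:y1,x0:x1],0,None);vv,uu=np.mgrid[y0:y1,x0:x1];W.append([(w*uu).sum()/w.sum(),(w*vv).sum()/w.sum()])
print("well",np.mean(W,0),np.std(W,0));h=np.mean(H,0);print("head axis u rows168..183",h.round(2))
w=np.mean(W,0);print("well on plane",plane("side",w,120))
e=readout.get_obs()["ee_pos"];print(e,project("side",[e+[0,0,z] for z in (35,0,-5)]))
E
```

```text
[[120 131 132 129 121 110  99  94  84  78  87 109 125 127 128 126 126 126
  126 125]
 [135 138 138 133 128 115 106  98  88  80  73  87 108 120 120 123 124 126
  124 123]
 [137 135 136 136 132 127 111 100  91  81  77  84 110 129 134 139 138 135
  135 133]
 [139 136 138 138 135 131 118 112  96  89  80  78  92 115 129 135 133 137
  134 136]
 [113 117 121 128 129 130 125 113 103  92  83  76  87 115 137 144 145 144
  140 140]]
[[13 17 17 16  4  7 12 21 14 16  3 16 22 22 20 22 22 20 20 20]
 [17 18 18 19 12  4 16 20 17 27 14  3 21 19 25 22 20 24 26 24]
 [18 21 22 20 19 12  7 19 26 18 25 12 23 14 17 18 18 17 19 19]
 [20 18 20 18 19 15  4 13 18 21 24 10  6 17 18 17 19 22 23 18]
 [11  6  4 16 14 15  8  4 17 26 15 19 12 17 17 18 16 19 20 20]]
[[55 52 55 56 56 51 55 59 52 57 57 58 49 57 54 56]
 [49 47 53 55 52 48 49 52 53 55 59 54 58 54 52 50]
 [56 52 56 53 54 51 49 58 56 65 70 59 61 54 58 59]
 [52 53 48 47 47 43 50 48 55 58 64 64 63 62 55 55]
 [58 54 53 53 42 47 43 39 39 48 58 57 47 57 53 54]
 [50 53 51 50 42 42 40 36 43 46 52 53 53 51 51 52]
 [56 55 52 51 41 37 34 30 37 49 51 52 58 50 52 56]
 [52 51 50 53 51 45 33 37 38 49 45 55 52 50 56 51]
 [53 56 53 53 50 52 44 42 50 50 48 55 50 54 54 54]
 [55 48 56 54 49 56 56 50 53 51 51 55 53 56 52 57]
 [55 55 49 52 54 55 51 58 53 52 54 54 58 52 51 56]
 [55 54 53 53 52 51 52 54 50 50 52 53 56 54 54 49]]
well [194.58157393 219.60165868] [0.09717125 0.14424466]
head axis u rows168..183 [187.33 187.25 187.25 187.33 187.58 187.33 186.83 187.83 187.92 188.
 188.   188.25 188.25 189.08 189.67 189.92]
well on plane [[608.98001819 172.95412843 120.        ]]
[608.04263646 167.99183067 237.15977858] [[188.04154312 168.31442056]
 [189.97276273 180.78299935]
 [190.24089485 182.51414705]]
```

```bash
python3 -m jog '[[[0,0,-1.5],[0,0,0]],[[0,0,-1.5],[0,0,0]],[[0,0,-0.4],[0,0,0]],[[0,0,-0.3],[0,0,0]],[[0,0,-0.3],[0,0,0]],[[0,0,-0.2],[0,0,0]],[[0,0,0],[0,0,0]]]'; python3 -m jog '[[[0,0,-0.2],[0,0,0]],[[0,0,-0.2],[0,0,0]],[[0,0,-0.2],[0,0,0]],[[0,0,0],[0,0,0]]]'
```

```text
time_s: 7.6
ee_pos: [608.0, 167.9, 194.7]
tool_rot: [[-0.021, 1.0, 0.0], [1.0, 0.021, -0.0], [-0.0, 0.0, -1.0]]
wrist_force: [0.2, -0.4, -0.6]
finger_gap: 25.3
gripper_force: 25.0
time_s: 8.0
ee_pos: [607.7, 167.9, 188.3]
tool_rot: [[-0.021, 1.0, -0.001], [1.0, 0.021, -0.0], [-0.0, -0.001, -1.0]]
wrist_force: [-0.0, 0.5, -0.3]
finger_gap: 25.5
gripper_force: 25.0
```

```bash
python3 -m jog '[[[0,0,-0.5],[0,0,0]],[[0,0,-0.5],[0,0,0]],[[0,0,-0.5],[0,0,0]],[[0,0,-0.5],[0,0,0]],[[0,0,0],[0,0,0]]]'; python3 -m jog '[[[0,0,-0.6],[0,0,0]],[[0,0,-0.6],[0,0,0]],[[0,0,-0.6],[0,0,0]],[[0,0,-0.6],[0,0,0]],[[0,0,-0.6],[0,0,0]],[[0,0,0],[0,0,0]]]'
```

```text
time_s: 8.5
ee_pos: [607.5, 167.9, 167.5]
tool_rot: [[-0.021, 1.0, -0.001], [1.0, 0.021, -0.0], [-0.0, -0.001, -1.0]]
wrist_force: [0.1, 0.3, -1.6]
finger_gap: 25.1
gripper_force: 25.0
time_s: 9.1
ee_pos: [607.6, 167.9, 137.5]
tool_rot: [[-0.021, 1.0, -0.001], [1.0, 0.021, -0.0], [-0.0, -0.001, -1.0]]
wrist_force: [1.1, 0.7, -1.5]
finger_gap: 25.2
gripper_force: 25.0
```

```bash
python3 -m jog '[[[0,0,-0.5],[0,0,0]],[[0,0,-0.3],[0,0,0]],[[0,0,-0.2],[0,0,0]],[[0,0,0],[0,0,0]],[[0,0,0],[0,0,0]]]'; python3 -m jog '[[[0,0,-0.1],[0,0,0]],[[0,0,0],[0,0,0]],[[0,0,0],[0,0,0]]]'
```

```text
time_s: 9.6
ee_pos: [607.8, 167.9, 128.7]
tool_rot: [[-0.021, 1.0, -0.0], [1.0, 0.021, -0.0], [-0.0, -0.0, -1.0]]
wrist_force: [-0.3, -0.2, -1.4]
finger_gap: 24.9
gripper_force: 25.0
time_s: 9.9
ee_pos: [607.9, 167.9, 127.7]
tool_rot: [[-0.021, 1.0, -0.0], [1.0, 0.021, -0.0], [-0.0, -0.0, -1.0]]
wrist_force: [0.5, 0.3, -0.5]
finger_gap: 25.6
gripper_force: 25.0
```

Very close to home. I'll ease down to contact, then release.

```bash
python3 -m jog '[[[0,0,-0.1],[0,0,0]],[[0,0,-0.1],[0,0,0]],[[0,0,0],[0,0,0]],[[0,0,0],[0,0,0]]]'; python3 -m jog '[[[0,0,0],[0,0,0]],[[0,0,0],[0,0,0]],[[0,0,0],[0,0,0]],[[0,0,0],[0,0,0]],[[0,0,0],[0,0,0]],[[0,0,0],[0,0,0]],[[0,0,0],[0,0,0]],[[0,0,0],[0,0,0]]]' 40
```

```text
time_s: 10.3
ee_pos: [608.1, 168.0, 126.6]
tool_rot: [[-0.021, 1.0, 0.0], [1.0, 0.021, 0.0], [0.0, 0.0, -1.0]]
wrist_force: [-2.3, -0.5, 6.1]
finger_gap: 25.2
gripper_force: 25.0
time_s: 11.1
ee_pos: [607.9, 167.9, 125.7]
tool_rot: [[-0.021, 1.0, -0.0], [1.0, 0.021, 0.0], [0.0, -0.0, -1.0]]
wrist_force: [0.5, -0.4, 0.0]
finger_gap: 74.0
gripper_force: 0.0
```

```bash
python3 -m jog '[[[0,0,1],[0,0,0]],[[0,0,2],[0,0,0]],[[0,0,3],[0,0,0]],[[0,0,3],[0,0,0]],[[0,0,3],[0,0,0]],[[0,0,1],[0,0,0]]]'; python3 -m jog '[[[-1.25,-1.52,0],[0,0,0]],[[-2.5,-3.05,0],[0,0,0]],[[-2.5,-3.05,0],[0,0,0]],[[-2.5,-3.05,0],[0,0,0]],[[-2.5,-3.05,0],[0,0,0]],[[-1.25,-1.52,0],[0,0,0]],[[0,0,-3],[0,0,0]],[[0,0,-2],[0,0,0]],[[0,0,0],[0,0,0]],[[0,0,0],[0,0,0]],[[0,0,0],[0,0,0]]]' 158 10
python3 - <<'E'
from h import *
a,_=grab("top","t2");b,_=grab("side","s2")
e=readout.get_obs()["ee_pos"];print(project("top",[e,[482,15,127]]),project("side",[e,[482,15,127],[608,168,120],[608,168,160]]))
cv2.imwrite("pics/c3.png",cv2.resize(b[130:270,140:300],(800,700),interpolation=2)[:600])
E
```

```text
time_s: 11.7
ee_pos: [610.0, 168.4, 260.9]
tool_rot: [[-0.021, 1.0, 0.007], [1.0, 0.021, 0.002], [0.002, 0.007, -1.0]]
wrist_force: [1.5, 0.7, 0.9]
finger_gap: 74.2
gripper_force: 0.0
time_s: 12.8
ee_pos: [483.7, 15.7, 206.8]
tool_rot: [[-0.021, 1.0, 0.002], [1.0, 0.021, 0.0], [-0.0, 0.002, -1.0]]
wrist_force: [0.1, -0.2, -0.2]
finger_gap: 33.5
gripper_force: 0.0
[[255.93768115 190.57944162]
 [255.82230167 195.82248745]] [[261.94322429 164.67437891]
 [262.90821485 189.22075454]
 [195.81065966 218.38872363]
 [193.92531625 206.21404523]]
```

View pics/c3.png

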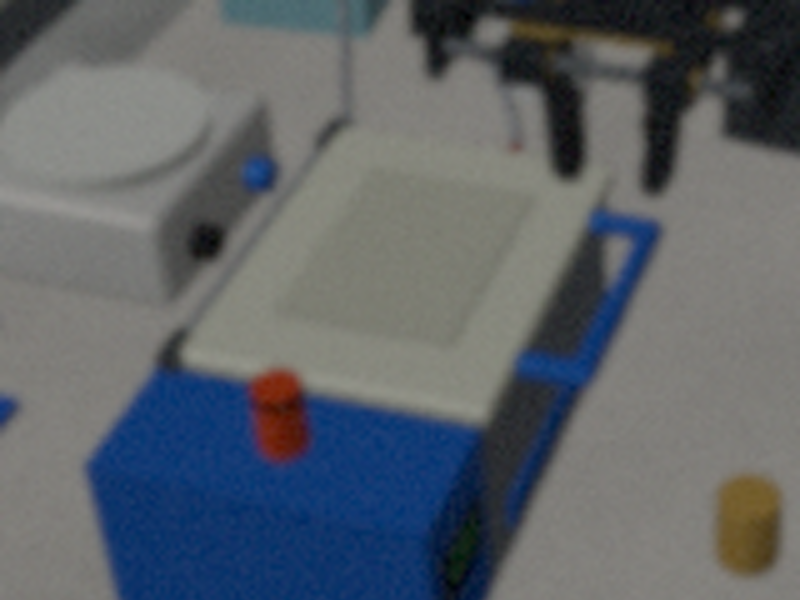

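The probe is seated, with its orange head at image (196,213) resting on the deck and the bar's middle at about (264,190). I'll narrow the opening and go down around the bar.

```bash
python3 -m jog '[[[-0.35,0,0],[0,0,0]],[[0,0,-1.5],[0,0,0]],[[0,0,-2],[0,0,0]],[[0,0,-1.0],[0,0,0]],[[0,0,-0.5],[0,0,0]],[[0,0,0],[0,0,0]],[[0,0,0],[0,0,0]]]' 174; python3 -m jog '[[[0,0,-0.8],[0,0,0]],[[0,0,-0.8],[0,0,0]],[[0,0,-0.8],[0,0,0]],[[0,0,-0.8],[0,0,0]],[[0,0,-0.8],[0,0,0]],[[0,0,-0.2],[0,0,0]],[[0,0,0],[0,0,0]]]'
```

```text
time_s: 13.6
ee_pos: [479.7, 15.5, 156.0]
tool_rot: [[-0.021, 1.0, 0.0], [1.0, 0.021, -0.0], [-0.0, 0.0, -1.0]]
wrist_force: [-0.9, 0.7, -0.4]
finger_gap: 28.1
gripper_force: 0.0
time_s: 14.3
ee_pos: [478.9, 15.5, 113.0]
tool_rot: [[-0.021, 1.0, -0.001], [1.0, 0.021, 0.0], [0.0, -0.001, -1.0]]
wrist_force: [0.2, -0.4, 0.8]
finger_gap: 28.3
gripper_force: 0.0
```

```bash
python3 -m jog '[[[0,0,0],[0,0,0]],[[0,0,0],[0,0,0]],[[0,0,0],[0,0,0]],[[0,0,0],[0,0,0]],[[0,0,0],[0,0,0]],[[0,0,0],[0,0,0]]]' 255 8; python3 -c "
from h import *
grab('side','s3');o=readout.get_obs();print(o['ee_pos'],o['finger_gap'],o['wrist_force'],o['gripper_force'])"
```

```text
time_s: 14.9
ee_pos: [482.5, 15.6, 115.4]
tool_rot: [[-0.021, 1.0, 0.007], [1.0, 0.021, 0.0], [-0.0, 0.007, -1.0]]
wrist_force: [5.2, 0.4, -1.3]
finger_gap: 13.4
gripper_force: 8.0
[482.46034183  15.58659665 115.37256499] 13.443761287501243 [ 5.08301035  0.0850177  -1.1007186 ] 8.001048266887665
```

```bash
python3 -c "
import numpy as np
t=np.linspace(0,1.08,25);c=21*np.c_[1-np.cos(t),.021*(1-np.cos(t)),np.sin(t)]
c=np.round(c,2);print([[a.round(2).tolist(),[0,0,0]] for a in np.diff(c,axis=0)])"
```

```text
[[[0.02, 0.0, 0.94], [0, 0, 0]], [[0.06, 0.0, 0.95], [0, 0, 0]], [[0.11, 0.0, 0.94], [0, 0, 0]], [[0.15, 0.01, 0.93], [0, 0, 0]], [[0.19, 0.0, 0.93], [0, 0, 0]], [[0.23, 0.01, 0.91], [0, 0, 0]], [[0.27, 0.0, 0.91], [0, 0, 0]], [[0.32, 0.01, 0.89], [0, 0, 0]], [[0.35, 0.01, 0.87], [0, 0, 0]], [[0.39, 0.0, 0.86], [0, 0, 0]], [[0.43, 0.01, 0.85], [0, 0, 0]], [[0.47, 0.01, 0.82], [0, 0, 0]], [[0.5, 0.01, 0.8], [0, 0, 0]], [[0.54, 0.01, 0.77], [0, 0, 0]], [[0.58, 0.02, 0.75], [0, 0, 0]], [[0.6, 0.01, 0.73], [0, 0, 0]], [[0.64, 0.01, 0.69], [0, 0, 0]], [[0.67, 0.02, 0.67], [0, 0, 0]], [[0.7, 0.01, 0.64], [0, 0, 0]], [[0.73, 0.02, 0.6], [0, 0, 0]], [[0.75, 0.01, 0.57], [0, 0, 0]], [[0.78, 0.02, 0.54], [0, 0, 0]], [[0.8, 0.02, 0.5], [0, 0, 0]], [[0.82, 0.01, 0.46], [0, 0, 0]]]
```

```bash
python3 -m jog '[[[0.35,0,0],[0,0,0]],[[0.02,0,0.94],[0,0,0]],[[0.06,0,0.95],[0,0,0]],[[0.11,0,0.94],[0,0,0]],[[0.15,0.01,0.93],[0,0,0]],[[0.19,0,0.93],[0,0,0]],[[0.23,0.01,0.91],[0,0,0]],[[0,0,0],[0,0,0]],[[0,0,0],[0,0,0]]]'; python3 -c "
from h import *
o=readout.get_obs();e=o['ee_pos'];print(e,o['finger_gap'],o['wrist_force'],o['torque'],o['gripper_force'])"
```

```text
time_s: 15.85
ee_pos: [489.6, 15.8, 170.2]
tool_rot: [[-0.021, 1.0, -0.002], [1.0, 0.021, 0.0], [0.0, -0.002, -1.0]]
wrist_force: [-4.8, 0.1, 1.1]
finger_gap: 13.9
gripper_force: 8.0
[489.62542664  15.75645238 170.18253467] 13.910526800046313 [-4.84088083  0.14947633  1.06266098] [0.02888411 0.73801487 0.02665645] 7.997643873095512
```

```bash
python3 -m jog '[[[0.27,0,0.91],[0,0,0]],[[0.32,0.01,0.89],[0,0,0]],[[0.35,0.01,0.87],[0,0,0]],[[0.39,0,0.86],[0,0,0]],[[0.43,0.01,0.85],[0,0,0]],[[0.47,0.01,0.82],[0,0,0]],[[0.5,0.01,0.8],[0,0,0]],[[0.54,0.01,0.77],[0,0,0]],[[0.58,0.02,0.75],[0,0,0]],[[0,0,0],[0,0,0]],[[0,0,0],[0,0,0]]]'; python3 - <<'E'
from h import *
a,_=grab("top","t4");b,_=grab("side","s4")
print(readout.get_obs()["ee_pos"])
cv2.imwrite("pics/c4.png",cv2.hconcat([cv2.resize(a[90:210,210:330],(400,400),interpolation=2),cv2.resize(b[80:230,160:310],(400,400),interpolation=2)]))
E
```

```text
time_s: 16.95
ee_pos: [527.1, 16.8, 247.7]
tool_rot: [[-0.021, 1.0, -0.004], [1.0, 0.021, 0.0], [0.0, -0.004, -1.0]]
wrist_force: [-14.6, 0.6, 9.5]
finger_gap: 13.1
gripper_force: 8.0
[526.85417058  16.75308256 247.4037848 ]
```

View pics/c4.png

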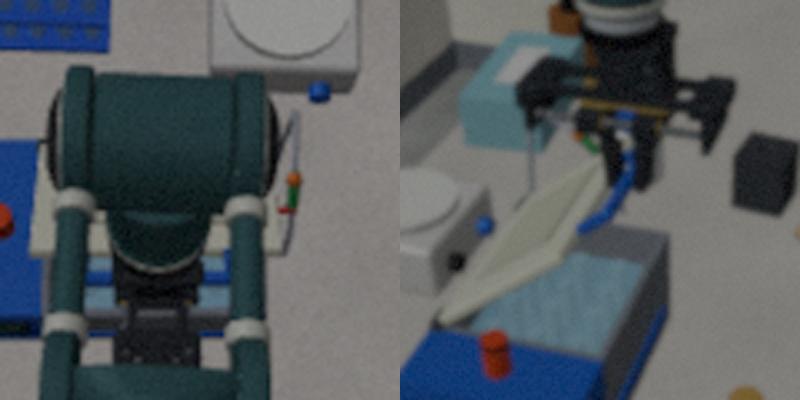

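The cover is up about 0.67 rad and the probe is still home, but there is some outward radial load. I'll relieve it.

```bash
python3 -m jog '[[[-0.25,0,0.2],[0,0,0]],[[0,0,0],[0,0,0]],[[0,0,0],[0,0,0]],[[0,0,0],[0,0,0]]]'; python3 - <<'E'
from h import *
o=readout.get_obs();print(o["ee_pos"],o["wrist_force"],o["torque"])
# cover plane angle from side depth
b,d=grab("side");g=cv2.cvtColor(b,cv2.COLOR_BGR2HSV)
m=np.zeros(d.shape,bool);m[80+150:80+151]=0;m[150:205,175:230]=1
P=depthpts("side",m&(g[...,1]<70),d);P=P[(P[:,2]>150)&(P[:,1]>-90)&(P[:,1]<90)&(P[:,0]>520)&(P[:,0]<700)]
best=None;rng=np.random.default_rng(0)
for k in range(300):
    q=P[rng.choice(len(P),3,False)];n=np.cross(q[1]-q[0],q[2]-q[0]);n/=np.linalg.norm(n)+1e-9;i=abs((P-q[0])@n)<3
    if best is None or i.sum()>best.sum(): best=i
Q=P[best];n=np.linalg.svd(Q-Q.mean(0))[2][2];n*=np.sign(n[2]);print(len(P),len(Q),n,"theta",np.arctan2(n[0],n[2]))
E
```

```text
time_s: 17.45
ee_pos: [526.6, 16.7, 247.4]
tool_rot: [[-0.021, 1.0, 0.0], [1.0, 0.021, 0.0], [0.0, 0.0, -1.0]]
wrist_force: [-2.7, 1.2, 1.8]
finger_gap: 13.9
gripper_force: 8.0
[526.61628651  16.72341989 247.36721454] [-2.73883339  1.20565764  1.78409376] [0.24652566 0.42950991 0.00108676]
577 566 [0.60156753 0.01563683 0.79866889] theta 0.6455540569853376
```

Unloaded, the point and the depth plane agree on θ≈0.65, which means the bar has rolled about 5 mm towards the fingertips. From here I'll turn the tool along with the cover.

```bash
python3 -c "
import numpy as np
t=np.linspace(.652,1.06,15);f=t-t[0]
c=np.c_[-210*np.cos(t)-7*np.sin(f),0*t,210*np.sin(t)-7*np.cos(f)]/10;c[:,1]=.021*c[:,0]
c=np.round(c-c[0],2);print(np.degrees(f[1]));print([a.round(2).tolist() for a in np.diff(c,axis=0)])"
```

```text
1.6697627172383989
[[0.36, 0.01, 0.48], [0.37, 0.01, 0.47], [0.39, 0.0, 0.46], [0.39, 0.01, 0.45], [0.42, 0.01, 0.44], [0.42, 0.01, 0.42], [0.44, 0.01, 0.41], [0.44, 0.01, 0.4], [0.46, 0.01, 0.39], [0.47, 0.01, 0.37], [0.49, 0.01, 0.36], [0.49, 0.01, 0.34], [0.5, 0.01, 0.33], [0.51, 0.01, 0.31]]
```

```bash
python3 -m jog '[[[0.36,0.01,0.48],[0,1.67,0]],[[0.37,0.01,0.47],[0,1.67,0]],[[0.39,0,0.46],[0,1.67,0]],[[0.39,0.01,0.45],[0,1.67,0]],[[0.42,0.01,0.44],[0,1.67,0]],[[0.42,0.01,0.42],[0,1.67,0]],[[0,0,0],[0,0,0]],[[0,0,0],[0,0,0]],[[0,0,0],[0,0,0]]]'
```

```text
time_s: 18.4
ee_pos: [550.0, 17.3, 274.2]
tool_rot: [[-0.021, 0.985, -0.174], [1.0, 0.021, 0.0], [0.004, -0.174, -0.985]]
wrist_force: [-2.6, 2.2, 2.3]
finger_gap: 13.6
gripper_force: 8.0
```

```bash
python3 -m jog '[[[0.44,0.01,0.41],[0,1.67,0]],[[0.44,0.01,0.4],[0,1.67,0]],[[0.46,0.01,0.39],[0,1.67,0]],[[0.47,0.01,0.37],[0,1.67,0]],[[0.49,0.01,0.36],[0,1.67,0]],[[0.49,0.01,0.34],[0,1.67,0]],[[0.5,0.01,0.33],[0,1.67,0]],[[0.51,0.01,0.31],[0,1.67,0]],[[0,0,0],[0,0,0]],[[0,0,0],[0,0,0]],[[0,0,0],[0,0,0]]]'
python3 - <<'E'
from h import *
a,_=grab("top","t5");b,d=grab("side","s5")
g=cv2.cvtColor(b,cv2.COLOR_BGR2HSV)
m=np.zeros(d.shape,bool);m[130:205,170:240]=1
P=depthpts("side",m&(g[...,1]<70),d);P=P[(P[:,2]>150)&(P[:,1]>-90)&(P[:,1]<90)&(P[:,0]>520)&(P[:,0]<720)]
best=None;rng=np.random.default_rng(0)
for k in range(300):
    q=P[rng.choice(len(P),3,False)];n=np.cross(q[1]-q[0],q[2]-q[0]);n/=np.linalg.norm(n)+1e-9;i=abs((P-q[0])@n)<3
    if best is None or i.sum()>best.sum(): best=i
Q=P[best];n=np.linalg.svd(Q-Q.mean(0))[2][2];n*=np.sign(n[2]);print(len(P),len(Q),n,"theta",np.arctan2(n[0],n[2]))
cv2.imwrite("pics/c5.png",cv2.hconcat([cv2.resize(a[90:190,240:340],(400,400),interpolation=2),cv2.resize(b[80:230,160:310],(400,400),interpolation=2)]))
E
```

```text
time_s: 19.5
ee_pos: [588.3, 18.2, 303.2]
tool_rot: [[-0.019, 0.918, -0.396], [1.0, 0.021, 0.001], [0.009, -0.396, -0.918]]
wrist_force: [-0.9, 3.3, 2.5]
finger_gap: 14.1
gripper_force: 8.0
283 280 [0.88068413 0.02158494 0.47321196] theta 1.0777378970705551
```

View pics/c5.png

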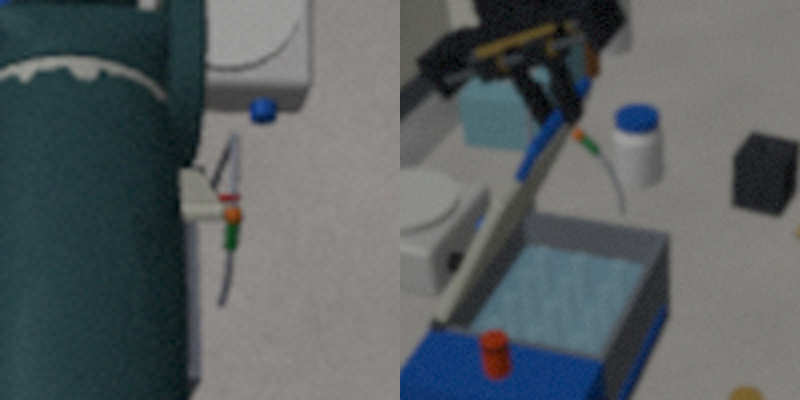

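The top crop shows the red pointer at (230,198), beyond the orange ball at (232,214), so it is past balance at θ≈1.07. The probe is still home. I'll go a touch further, then come back to about 0.82.

```bash
python3 -m jog '[[[0.52,0.01,0.29],[0,1.67,0]],[[0.53,0.01,0.28],[0,1.67,0]],[[0,0,0],[0,0,0]],[[0,0,0],[0,0,0]],[[0,0,0],[0,0,0]]]'; python3 -m jog '[[[-0.53,-0.01,-0.28],[0,-1.67,0]],[[-0.52,-0.01,-0.29],[0,-1.67,0]],[[-0.51,-0.01,-0.31],[0,-1.67,0]],[[-0.5,-0.01,-0.33],[0,-1.67,0]],[[-0.49,-0.01,-0.34],[0,-1.67,0]],[[-0.49,-0.01,-0.36],[0,-1.67,0]],[[-0.47,-0.01,-0.37],[0,-1.67,0]],[[-0.46,-0.01,-0.39],[0,-1.67,0]],[[-0.44,-0.01,-0.4],[0,-1.67,0]],[[-0.44,-0.01,-0.41],[0,-1.67,0]],[[0,0,0],[0,0,0]],[[0,0,0],[0,0,0]]]'
python3 - <<'E'
from h import *
a,_=grab("top","t6");b,d=grab("side","s6")
g=cv2.cvtColor(b,cv2.COLOR_BGR2HSV)
m=np.zeros(d.shape,bool);m[130:205,170:240]=1
P=depthpts("side",m&(g[...,1]<70),d);P=P[(P[:,2]>150)&(P[:,1]>-90)&(P[:,1]<90)&(P[:,0]>520)&(P[:,0]<720)]
best=None;rng=np.random.default_rng(0)
for k in range(300):
    q=P[rng.choice(len(P),3,False)];n=np.cross(q[1]-q[0],q[2]-q[0]);n/=np.linalg.norm(n)+1e-9;i=abs((P-q[0])@n)<3
    if best is None or i.sum()>best.sum(): best=i
Q=P[best];n=np.linalg.svd(Q-Q.mean(0))[2][2];n*=np.sign(n[2]);print(len(P),len(Q),"theta",np.arctan2(n[0],n[2]))
cv2.imwrite("pics/c6.png",cv2.hconcat([cv2.resize(a[110:170,275:335],(400,400),interpolation=2),cv2.resize(b[80:230,160:310],(400,400),interpolation=2)]))
E
```

```text
time_s: 20.1
ee_pos: [598.5, 18.2, 308.8]
tool_rot: [[-0.019, 0.893, -0.449], [1.0, 0.021, 0.0], [0.01, -0.449, -0.894]]
wrist_force: [-0.6, 3.5, 2.0]
finger_gap: 13.4
gripper_force: 8.0
time_s: 21.3
ee_pos: [549.8, 16.7, 273.6]
tool_rot: [[-0.02, 0.985, -0.174], [1.0, 0.02, -0.001], [0.003, -0.174, -0.985]]
wrist_force: [1.3, 1.9, -1.7]
finger_gap: 13.5
gripper_force: 8.0
430 347 theta 0.8097862903365867
```

View pics/c6.png

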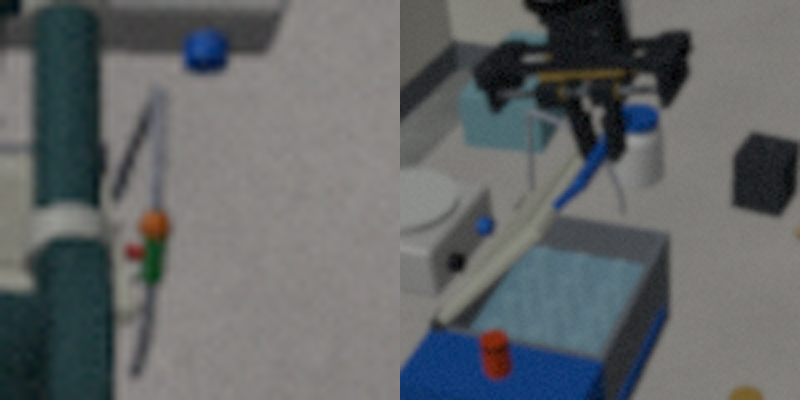

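The red pointer at crop (135,252) sits beside the middle of the green band (rows 235–282), below the orange ball. The probe is home and the grip is still on the bar. I'll let it settle and hand it in.

```bash
python3 -m jog '[[[0,0,0],[0,0,0]],[[0,0,0],[0,0,0]],[[0,0,0],[0,0,0]],[[0,0,0],[0,0,0]],[[0,0,0],[0,0,0]],[[0,0,0],[0,0,0]],[[0,0,0],[0,0,0]],[[0,0,0],[0,0,0]]]' && python3 -c "
from station import job_done,readout
o=readout.get_obs();print(o['ee_pos'],o['finger_gap'],abs(o['dq']).max());print(job_done())"
```

```text
time_s: 22.2
ee_pos: [550.2, 16.7, 273.9]
tool_rot: [[-0.02, 0.985, -0.174], [1.0, 0.021, -0.001], [0.003, -0.174, -0.985]]
wrist_force: [2.9, -0.7, -4.1]
finger_gap: 13.4
gripper_force: 8.0
[550.17869042  16.73565959 273.94120514] 13.400542781408499 0.09391957090155649
the job is handed in; nothing more can be done
None
```

The probe is fully home in the well and released. I lifted the cover to about 1.1 rad, past the balance mark, and brought it back; the arm is now holding it still at about 0.82 rad with the pointer in the green band. The job was handed in at 22 s.

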